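Free the stuck rinsing cup in the conservation studio

TASK

One of the two metal rinsing cups is stuck inside the fixed pot, because hardened varnish on the pot's rim hooks over pips on the cup. Grip this cup by its rim, twist it about 30 degrees either way and pull it straight up out of the pot, then set it down upright, without dropping it, in the middle of the empty white tray. Do not disturb the other cup, which stands loose on the desk.

Things in the scene. Friction and masses are not known exactly. Their poses are not given: they have to be found in the camera images.
- cup: The stuck cup: round, open, bare metal, 95 mm tall, 100 to 170 g, standing in the pot, its top 107 mm above the desk. Body 56 mm across; the top 26 mm is a rim band 62 mm across (wall 3 mm), to be gripped from above across the band or on the wall. On its +x and -x sides are pips 8 mm wide, 33.5 mm out from the axis, 36 to 42 mm above its underside. Origin: centre of underside; z up.
- pot: Fixed steel pot, 70 mm inside, 80 outside, rim 61 mm up, base plate 100 x 100 mm. Amber varnish dabs inside the rim at +x and -x, 10 mm wide, hook 1.5 mm over the cup's pips and hold it fast; the cup's x starts within 3 degrees of the pot's. Turned 25 to 60 degrees either way it lifts out. Sprung clips drag: up to 0.5 N m turning, 5 N pulling. Cup floor 12 mm up. Origin: axis, desk level; z up.
- spare_cup: The other cup, same make and size as the stuck one, standing loose and upright on the desk by itself. Not to be disturbed. Origin: centre of the underside.
- tray_floor (a point): Centre of the floor of the empty white plastic tray, 3 mm above the desk. The tray is fixed, 140 x 140 mm, its walls 18 mm high and 3 mm thick; x and y run along its sides, z up.
Mind the look-alikes: they are no part of the job. Several things look just like the part that bears tray_floor: the one meant starts farthest to the robot's right. Of the things shaped like the pot, the steel one is meant.

How it is judged:
On the way, in this order (a step that is already met when the one before it is completed fails the run):
1. the cup has been twisted in the pot by more than 12 degrees, before it comes up by 18 mm (angle between the x axis of cup and the x axis of pot, either way round above 0.21 rad and z of cup in the frame of pot below 0.03 m and horizontal distance between cup and pot below 0.015 m), for 0.05 s.
2. the cup has been pulled up clear of the pot, in the gripper and not tipped over (within 30 degrees) (z of cup in the frame of pot above 0.063 m and angle between cup's own z axis and vertical below 0.52 rad and contact force between the fingers and cup above 0.5 N), for 0.05 s.
3. the cup is brought down to the tray's floor (within 15 mm) while still held by the fingers (z of cup in the frame of tray_floor below 0.015 m and horizontal distance between cup and tray_floor below 0.04 m and contact force between the fingers and cup above 0.5 N), for 0.05 s.
At the end, for the whole second after the job is handed in: The formerly stuck cup stands at rest and upright (within 10 degrees) on the tray's floor, its centre within 30 mm of the tray's centre; the other cup stands upright within 20 mm of where it was (horizontal distance between cup and tray_floor below 0.03 m and z of cup in the frame of tray_floor below 0.006 m and angle between each of cup, spare_cup's own z axis and vertical below 0.17 rad and linear speed of cup below 0.02 m/s and distance of spare_cup from where it was at the start of the episode below 0.02 m); the robot touches nothing.
It fails at once if the other cup is knocked over or moved by more than 20 mm (distance of spare_cup from where it was at the start of the episode above 0.02 m or angle between spare_cup's own z axis and vertical above 0.5 rad).
It also fails if it takes over 45 s, if anything falls off the work surface, if the arm or the gripper's body presses on something with over 40 N, if the wrist force passes 120 N, or if a joint passes its speed limit or range.

ROBOT

A 6-joint arm with a two-finger parallel gripper is mounted at the origin on the work surface. World frame = base frame: x ahead of the robot, y to its left, z up, the work surface at z = 0. Lengths are in m, angles in rad, forces in N, time in s.
With the tool pointing down it reaches from about 0.3 to 0.85 m from the base axis. Payload 4.2 kg.
Tool frame: the origin (TCP) lies at the very end of the fingers, on their centre line; the grasp point (between the pads) lies 19 mm behind it; z points along the fingers, y is the line along which they close (so a half turn about z gives the same grasp; the last joint's range is limited). The gripper opens to 91 mm and grips with 3 to 60 N. Pads are 32 mm wide; open, the fingers measure 118 mm over their backs; the gripper's body (76 mm by 178 mm) begins 60 mm behind the grasp point.
Start: joints at [1.283, 0.32, 1.565, -0, 1.257, -0.02], TCP at [0.152, 0.555, 0.214] pointing down, gripper open.
Joint ranges: [-3.11, 3.11], [-0.84, 2.01], [0.21, 2.61], [-1.34, 4.49], [0.05, 2.63], [-2.56, 2.56]. Speed limits (rad/s): [2.57, 2.57, 3.14, 3.14, 3.14, 3.14].

INTERFACE

Orientations are given as a unit quaternion [x, y, z, w].
In Python, from rig import bot, eyes gives the robot as it stands.
- The arm moves only by the shell command python3 -m creep 'ROWS' [FORCE]. ROWS is text: rows parted by semicolons, each of 5 numbers parted by spaces: the opening, from -1 (shut) to 1 (fully open), then the shift along the tool's x, y, z in mm, then the turn about the tool's z in rad. A call has exactly 10 rows; each row shifts and turns the commanded pose from where the row before left it, along the tool's axes as they then stand; what a row does not reach is not made up. A row lasts 1/12 s, in which the tool goes at most 41.7 mm and 7.16 degrees, less where a joint would pass 70% of its speed; a pose out of reach is approached as far as the arm can. A call is refused whole if a number of a shift passes 41.7 or a number of a turn 0.125, either way. A call with a gripper value outside its range is refused whole. The fingers move at their own pace and stop on an object; FORCE is the grip in N (left out, the last holds). Time passes only in rows, so rows that do not move let the fingers close, or fill a call up. It gives the time, the measured TCP pose, the force, the opening and the grip force at its end, in the units of the state.
- bot.get_obs(): the state, without advancing time (a new reading comes with each control period).
- eyes.camera(name): name is "scene" or "top"; returns the picture (480x640x3 uint8, red, green, blue); there is no depth.
- eyes.get_calibration(name): a dict with "fx", "fy", "cx", "cy" (pixels), "eye" and "attitude" of the camera in the world. Camera axes: x right, y up, looking along -z (the intrinsics and any distortion apply to the point x, -y, -z); pixel columns grow to the right and rows downward; lengths in m; the calibration is good to about 2 mm. A picture is of the moment at which its call begins. get_calibration takes no time and is no camera call.
- bot.hand_in(): hands the job in; it is judged then, once.
Trained networks look in the newest picture that a camera, given by its name, has taken for a name from the list of things; names that differ only in an ending like _2 or _b are one class to them, and where a whole thing is asked for, a point or a joint stands for the part that bears it (a point fixed in the world has none). Each returns a list of dicts, best first, with "score" (0 to 1); they miss things now and then, are a little off and sometimes report something else, mostly with a low value. They report only what shows in the picture. A call takes as long as a camera call. They do not tell look-alikes from the thing itself.
- eyes.boxes_of(camera, name): "location" ([x, y, z] in m, in the coordinates of the camera as it stood for that picture, good to about 4 mm: the middle of the surface that is visible of it).
- eyes.masks_of(camera, name): "region" (480x640 bool, what is visible of it).
The state is a dict: "time": time; "joints": joint angles; "qvel": joint speeds; "joint_efforts": joint torques, N m; "tcp_pos": TCP position; "tcp_rot": TCP orientation; "ft_force": force on the tool from outside, world axes, zero at the start; "wrist_torque": the same for the moment, N m; "opening": finger opening in m; "gripper_force": force on a finger pad.
Only numpy, scipy, OpenCV 4.12 (cv2) and the standard library are available. Lean on these libraries where they do the work, as an engineer would, in place of code of your own. Each camera call takes 0.05 s, during which the arm holds its last target. There are 200 camera calls.

## Working session

There is one attempt and no reset: what is moved stays moved. The work goes in short steps, Python scripts to look and compute and a shell command to move; the robot and the scene stay as the last step left them, time stands still between calls to the robot, and variables do not carry over. Pictures are saved under pics/ and viewed, at most 10 in all, crops included, and the job is handed in when it is done.

```bash
mkdir -p pics; ls; cat > h.py <<'E'
from rig import bot, eyes
import numpy as np, cv2
from scipy.spatial.transform import Rotation as R
def snap(c,f):
    im=eyes.camera(c); cv2.imwrite('pics/'+f,im[:,:,::-1].copy()); return im
def toworld(c,p):
    k=eyes.get_calibration(c); return Rm(k)@np.array(p)+np.array(k['eye'])
def Rm(k):
    a=np.array(k['attitude']); return R.from_quat(a).as_matrix() if a.size==4 else a.reshape(3,3)
E
python3 - <<'E'
from h import *
for c in('scene','top'):
    print(c,eyes.get_calibration(c)); snap(c,c+'0.png')
    for n in('cup','pot','spare_cup','tray_floor'):
        for d in eyes.boxes_of(c,n): print(n,round(d['score'],2),toworld(c,d['location']).round(3))
o=bot.get_obs(); print(o)
E
```

```text
pics
scene {'fx': 606.1778238355464, 'fy': 606.1778238355464, 'cx': 336.38182111525987, 'cy': 229.98568717106974, 'eye': array([1.10672099, 0.09623436, 0.97683797]), 'attitude': array([0.18577827, 0.21578432, 0.71947653, 0.63346435])}
pot 0.92 [0.334 0.165 0.017]
pot 0.8 [0.512 0.03  0.011]
spare_cup 0.57 [0.5   0.211 0.063]
tray_floor 0.78 [ 0.684 -0.053 -0.002]
tray_floor 0.58 [ 0.498 -0.242 -0.001]
top {'fx': 570.0151696808393, 'fy': 570.0151696808393, 'cx': 321.8066986215582, 'cy': 231.65640834538902, 'eye': array([ 0.45162226, -0.00680322,  0.87653464]), 'attitude': array([ 0.02205633, -0.01488787, -0.6966036 ,  0.71696255])}
cup 0.9 [0.479 0.022 0.017]
pot 0.67 [0.476 0.018 0.008]
pot 0.66 [0.314 0.162 0.01 ]
spare_cup 0.96 [0.489 0.216 0.052]
tray_floor 0.81 [ 0.497 -0.247  0.005]
tray_floor 0.71 [0.475 0.018 0.012]
tray_floor 0.67 [0.479 0.022 0.016]
{'time': 0.5, 'joints': array([ 1.28300175e+00,  3.19582600e-01,  1.56455051e+00,  4.49407040e-06,
        1.25743302e+00, -1.99299441e-02]), 'qvel': array([ 0.00040454, -0.00070355,  0.00125662,  0.00010035,  0.00083628,
       -0.00024166]), 'joint_efforts': array([ 8.89254989e-04, -4.11992669e+01, -2.32042551e+01,  7.29838083e-02,
        3.84719891e-02, -2.35781289e-05]), 'tcp_pos': array([0.1521399 , 0.55448546, 0.2139663 ]), 'tcp_rot': array([ 1.33532950e-01,  9.91044374e-01,  1.34356680e-05, -7.94620219e-08]), 'ft_force': array([-0.06397646,  0.40415458,  0.09467535]), 'wrist_torque': array([ 0.02037944, -0.00195346, -0.01731528]), 'gripper_force': 0.0, 'opening': 0.09129967136051574}
```

View pics/scene0.png

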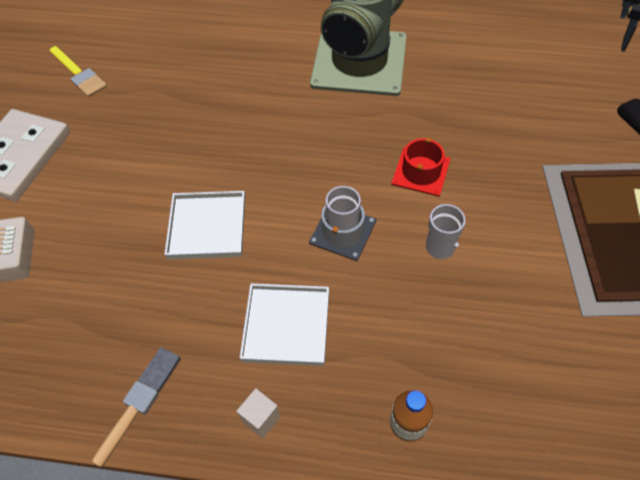

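View pics/top0.png

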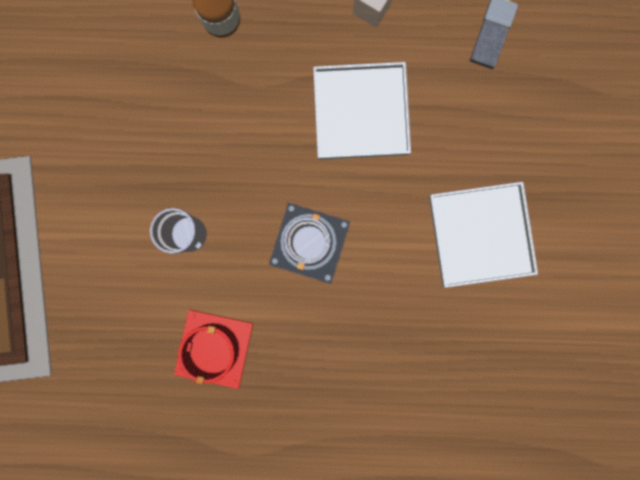

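Scene view: the stuck cup in the steel pot is at (343,215), the spare at (445,230), and the right-hand tray at (205,223). In the top view they are at (310,241), (178,231) and (484,235). The varnish dabs in the top view are near (316,217) and (301,266). Next I enlarge crops to measure the rims.

```bash
python3 - <<'E'
from h import *
a=cv2.imread('pics/scene0.png')[180:260,300:380]; b=cv2.imread('pics/top0.png')[200:280,270:350]
f=lambda x:cv2.resize(x,(400,400),interpolation=cv2.INTER_CUBIC)
cv2.imwrite('pics/crop.png',np.hstack([f(a),f(b)]))
k={c:eyes.get_calibration(c) for c in('scene','top')}
for q in k: print(k[q].keys())
for c in k: eyes.camera(c)
im=cv2.imread('pics/top0.png'); hsv=cv2.cvtColor(im,cv2.COLOR_BGR2HSV)
for c in k:
    im=cv2.imread('pics/%s0.png'%c); w=(im.min(2)>190).astype(np.uint8)
    n,l,s,ct=cv2.connectedComponentsWithStats(w)
    for i in range(1,n):
        if s[i,4]>2500: 
            r=cv2.minAreaRect(np.argwhere(l==i)[:,::-1].astype(np.float32)); print(c,r)
            K=k[c]; bp=cv2.boxPoints(r)
            # outline quad
            h=cv2.convexHull(np.argwhere(l==i)[:,::-1].astype(np.int32)); q=cv2.approxPolyDP(h,8,True)[:,0]
            P=[]
            for u,v in q:
                d=Rm(K)@np.array([(u-K['cx'])/K['fx'],-(v-K['cy'])/K['fy'],-1]); e=np.array(K['eye']); P.append(e+d*(0.018-e[2])/d[2])
            print(np.array(P)[:,:2].round(3).tolist(), np.mean(P,0).round(4))
E
```

```text
dict_keys(['fx', 'fy', 'cx', 'cy', 'eye', 'attitude'])
dict_keys(['fx', 'fy', 'cx', 'cy', 'eye', 'attitude'])
scene ((204.01535034179688, 222.483642578125), (60.84237289428711, 79.92799377441406), 88.18170166015625)
[[0.42, -0.184], [0.556, -0.162], [0.578, -0.297], [0.442, -0.318]] [ 0.4988 -0.2406  0.018 ]
scene ((284.0336608886719, 322.3266906738281), (84.69419860839844, 75.25598907470703), 2.8624050617218018)
[[0.612, 0.011], [0.747, 0.022], [0.758, -0.116], [0.621, -0.126]] [ 0.6845 -0.0525  0.018 ]
top ((361.4623107910156, 112.01475524902344), (84.8884506225586, 91.67440795898438), 87.0643310546875)
[[0.621, -0.126], [0.611, 0.01], [0.741, 0.022], [0.75, -0.11]] [ 0.6809 -0.051   0.018 ]
top ((483.7300109863281, 234.1099853515625), (92.6309814453125, 93.33808898925781), 81.8698959350586)
[[0.444, -0.32], [0.42, -0.186], [0.557, -0.162], [0.579, -0.298]] [ 0.4997 -0.2413  0.018 ]
```

View pics/crop.png

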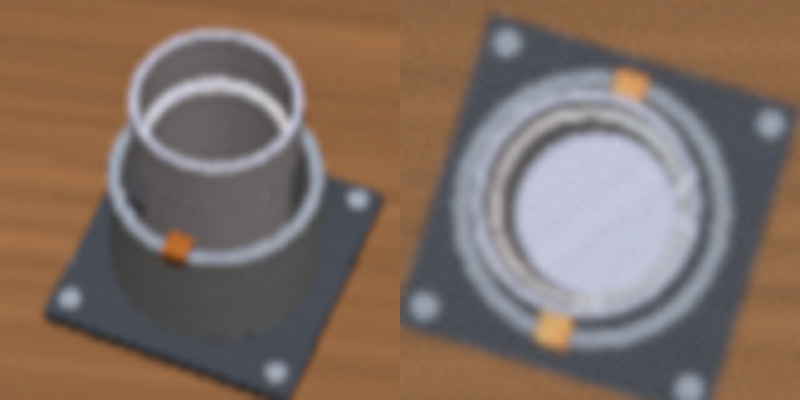

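The crop shows the stuck cup's rim centred near (342.6,199.8) in scene and (306.8,240.1) in top. The pot rim is centred near (308.2,241.4) in top, and the dabs in top are at crop (230,84) and (155,331).

```bash
cat >> h.py <<'E'
def ray(c,u,v):
    K=eyes.get_calibration(c); d=Rm(K)@np.array([(u-K['cx'])/K['fx'],-(v-K['cy'])/K['fy'],-1]); return np.array(K['eye']),d/np.linalg.norm(d)
def tri(*obs):
    A=np.zeros((3,3));b=np.zeros(3)
    for o in obs:
        e,d=ray(*o); M=np.eye(3)-np.outer(d,d); A+=M;b+=M@e
    x=np.linalg.solve(A,b)
    return x,[round(float(np.linalg.norm(np.cross(x-ray(*o)[0],ray(*o)[1]))),4) for o in obs]
def onz(c,u,v,z):
    e,d=ray(c,u,v); return e+d*(z-e[2])/d[2]
E
python3 - <<'E'
from h import *
print('cup rim',tri(('scene',342.6,199.8),('top',306.8,240.1)), onz('scene',342.6,199.8,.107),onz('top',306.8,240.1,.107))
print('pot rim',onz('top',308.2,241.4,.061), onz('scene',300+(216.5/5)-.4,180+(190/5)-.4,.061))
a=onz('top',270+46-.4,200+16.8-.4,.061);b=onz('top',270+31-.4,200+66.2-.4,.061)
print('dabs',a,b,np.degrees(np.arctan2(*(a-b)[1::-1])),np.linalg.norm(a-b))
# base plate corner bolts in top: crop coords
P=[onz('top',270+u/5-.4,200+v/5-.4,.01) for u,v in((107,43),(370,124),(289,388),(24,306))]
print('plate',np.mean(P,0),np.degrees(np.arctan2(*(P[0]-P[3])[1::-1])))
# spare rim
for c in('scene','top'):
    eyes.camera(c)
    m=[d for d in eyes.masks_of(c,'spare_cup')]
    for d in m: r=np.argwhere(d['region']); print(c,d['score'],r.min(0),r.max(0))
print(tri(('scene',446,218),('top',173,231)))
T=R.from_quat(bot.get_obs()['tcp_rot']).as_matrix(); print(T.round(3))
E
```

```text
cup rim (array([0.47985489, 0.02121286, 0.1058371 ]), [0.0004, 0.0004]) [0.48075716 0.02096147 0.107     ] [0.4797552  0.02152343 0.107     ]
pot rim [0.47963283 0.02115577 0.061     ] [0.48740628 0.02245465 0.061     ]
dabs [0.51581136 0.01162621 0.061     ] [0.44445843 0.03095618 0.061     ] -15.15796581028376 0.07392488787627866
plate [0.47962816 0.02149998 0.01      ] -15.658510597490826
top 0.85 [208 150] [252 206]
(array([0.48763652, 0.20595026, 0.09388276]), [0.0008, 0.0008])
[[-0.964  0.265  0.   ]
 [ 0.265  0.964  0.   ]
 [ 0.     0.    -1.   ]]
```

Checks: the cup rim measures 106 mm high (107 expected), the pot and plate axes agree at (0.480, 0.021), and the pot's yaw is about -15.4°. The tray centre is (0.499, -0.241) from both views. Now I move above the cup.

```bash
python3 -m creep '1 -10 -9.3 0 0;1 -20 -18.7 0 0;1 -25 -23.3 0 0;1 -25 -23.3 0 0;1 -25 -23.3 0 0;1 -25 -23.3 0 0;1 -25 -23.3 0 0;1 -25 -23.3 0 0;1 -25 -23.3 0 0;1 -25 -23.3 0 0' 20 && python3 -m creep '1 -25 -23.3 0 0;1 -25 -23.3 0 0;1 -25 -23.3 0 0;1 -25 -23.3 0 0;1 -25 -23.3 0 0;1 -25 -23.3 0 0;1 -25 -23.3 0 0;1 -20 -18.7 0 0;1 -7 -7 0 0;1 0 0 0 0'
python3 - <<'E'
from h import *
o=bot.get_obs(); T=R.from_quat(o['tcp_rot']).as_matrix(); print(o['time'],o['joints'],o['tcp_pos'],T.round(3)); print('shift mm',(T.T@(np.array([.480,.0214,.080])-o['tcp_pos'])*1000).round(1))
E
```

```text
time: 1.63
tcp_pos: [0.3176, 0.2844, 0.2141]
tcp_rot: [0.133, 0.991, -0.0, 0.0]
ft_force: [0.7, 0.8, 0.2]
opening: 0.0912
gripper_force: 0.0
time: 2.47
tcp_pos: [0.4624, 0.0493, 0.2138]
tcp_rot: [0.135, 0.991, -0.0, -0.0]
ft_force: [0.1, -0.2, 0.2]
opening: 0.091
gripper_force: 0.0
2.4667 [ 8.18060343e-02  1.46144882e-01  1.79995630e+00 -3.22618926e-04
  1.19566905e+00 -1.21743281e+00] [0.46237319 0.04934701 0.21382943] [[-0.963  0.268 -0.   ]
 [ 0.268  0.963 -0.   ]
 [ 0.    -0.    -1.   ]]
shift mm [-24.5 -22.2 133.8]
```

```bash
python3 -m creep '1 -8 -7.2 0 0;1 -10 -9 0 0;1 -6.5 -6 10 0;1 0 0 15 0;1 0 0 15 0;1 0 0 15 0;1 0 0 10 0;1 0 0 0 0;1 0 0 0 0;1 0 0 0 0'
python3 - <<'E'
from h import *
snap('scene','s1.png'); snap('top','t1.png')
a=cv2.imread('pics/s1.png')[100:260,260:420]; b=cv2.imread('pics/t1.png')[160:320,230:390]
f=lambda x:cv2.resize(x,(400,400),interpolation=cv2.INTER_CUBIC)
cv2.imwrite('pics/crop1.png',np.hstack([f(a),f(b)]))
o=bot.get_obs(); T=R.from_quat(o['tcp_rot']).as_matrix(); print('shift mm',(T.T@(np.array([.480,.0214,.080])-o['tcp_pos'])*1000).round(1))
E
```

```text
time: 3.3
tcp_pos: [0.4804, 0.0236, 0.1495]
tcp_rot: [0.133, 0.991, 0.0, 0.001]
ft_force: [0.8, 0.6, -0.2]
opening: 0.0911
gripper_force: 0.0
shift mm [ 0.  -2.3 69.8]
```

View pics/crop1.png

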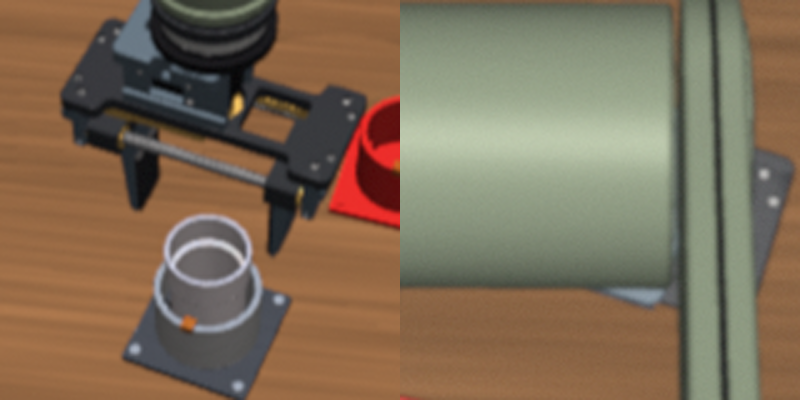

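The scene crop (left half, 2.5x) shows the fingers straddling above the cup, tips near crop (140,205) and (275,250). The arm hides the cup from the top camera. I lower the hand and close it.

```bash
python3 -m creep '1 0 -2 5 0;1 0 0 11 0;1 0 0 14 0;1 0 0 14 0;1 0 0 12 0;1 0 0 8 0;1 0 0 5 0;1 0 0 0 0;1 0 0 0 0;1 0 0 0 0' && python3 -m creep '-1 0 0 0 0;-1 0 0 0 0;-1 0 0 0 0;-1 0 0 0 0;-1 0 0 0 0;-1 0 0 0 0;-1 0 0 0 0;-1 0 0 0 0;-1 0 0 0 0;-1 0 0 0 0' 20
```

```text
time: 4.23
tcp_pos: [0.4799, 0.0216, 0.0806]
tcp_rot: [0.133, 0.991, 0.0, 0.001]
ft_force: [-0.0, -1.2, 0.5]
opening: 0.0913
gripper_force: 0.0
time: 5.07
tcp_pos: [0.4794, 0.0215, 0.0801]
tcp_rot: [0.133, 0.991, 0.0, 0.0]
ft_force: [-0.4, -1.1, 3.2]
opening: 0.0618
gripper_force: 20.0
```

The opening is 61.8 mm, which matches the rim band. I raise the grip force and twist.

```bash
python3 -m creep '-1 0 0 0 0;-1 0 0 0 0;-1 0 0 0 0.04;-1 0 0 0 0.06;-1 0 0 0 0.08;-1 0 0 0 0.08;-1 0 0 0 0.08;-1 0 0 0 0.08;-1 0 0 0 0.08;-1 0 0 0 0.06' 58 && python3 -m creep '-1 0 0 0 0.06;-1 0 0 0 0.04;-1 0 0 0 0;-1 0 0 0 0;-1 0 0 0 0;-1 0 0 0 0;-1 0 0 0 0;-1 0 0 0 0;-1 0 0 0 0;-1 0 0 0 0'
python3 - <<'E'
from h import *
snap('scene','s2.png'); a=cv2.imread('pics/s2.png')[130:270,270:430]
cv2.imwrite('pics/crop2.png',cv2.resize(a,(640,560),interpolation=cv2.INTER_CUBIC)); o=bot.get_obs();print(o['joints'],o['wrist_torque'])
E
```

```text
time: 5.9
tcp_pos: [0.4788, 0.0213, 0.0794]
tcp_rot: [0.404, 0.915, -0.0, -0.0]
ft_force: [0.1, -1.4, -0.9]
opening: 0.0615
gripper_force: 58.0
time: 6.73
tcp_pos: [0.4789, 0.0216, 0.0796]
tcp_rot: [0.447, 0.894, -0.0, -0.0]
ft_force: [1.2, -1.9, -5.5]
opening: 0.0606
gripper_force: 58.0
[ 2.09588862e-02  3.05845615e-01  1.96958005e+00  5.09885073e-05
  8.67077013e-01 -6.22294424e-01] [-0.30882045  0.06992273 -0.02954308]
```

View pics/crop2.png

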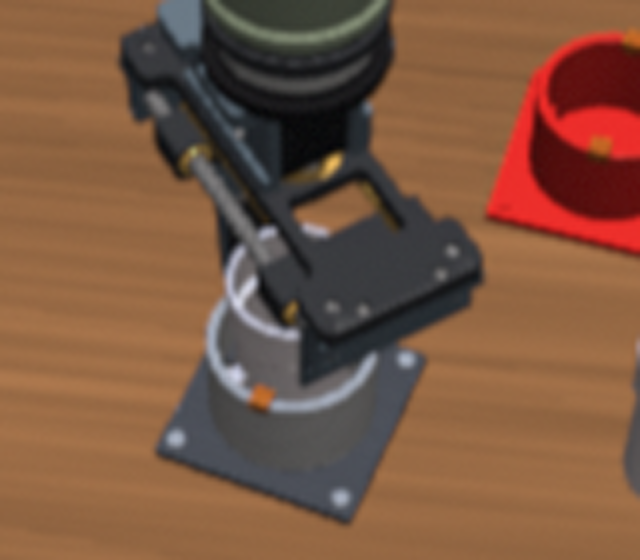

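The pip at crop (237,373) is well clear of the dab at (262,398), so the cup has turned with the hand. I pull straight up, starting slowly.

```bash
python3 -m creep '-1 0 0 -2 0;-1 0 0 -4 0;-1 0 0 -6 0;-1 0 0 -7 0;-1 0 0 -7 0;-1 0 0 -7 0;-1 0 0 -7 0;-1 0 0 -7 0;-1 0 0 -7 0;-1 0 0 -6 0' && python3 -m creep '-1 0 0 -7 0;-1 0 0 -7 0;-1 0 0 -7 0;-1 0 0 -7 0;-1 0 0 -7 0;-1 0 0 -5 0;-1 0 0 -2 0;-1 0 0 0 0;-1 0 0 0 0;-1 0 0 0 0'
python3 - <<'E'
from h import *
snap('scene','s3.png'); a=cv2.imread('pics/s3.png')[80:280,240:480]
cv2.imwrite('pics/crop3.png',cv2.resize(a,(600,500),interpolation=cv2.INTER_CUBIC)); o=bot.get_obs()
T=R.from_quat(o['tcp_rot']).as_matrix(); print(o['joints'],o['tcp_pos'],'shift mm',(T.T@(np.array([.499,-.241,o['tcp_pos'][2]])-o['tcp_pos'])*1000).round(1))
E
```

```text
time: 7.62
tcp_pos: [0.4795, 0.0216, 0.141]
tcp_rot: [0.447, 0.894, 0.0, 0.0]
ft_force: [0.6, 0.6, 0.1]
opening: 0.061
gripper_force: 58.0
time: 8.45
tcp_pos: [0.479, 0.0216, 0.1816]
tcp_rot: [0.447, 0.894, -0.0, -0.0]
ft_force: [-0.1, 0.2, -0.4]
opening: 0.0609
gripper_force: 58.0
[ 2.09296606e-02  1.95395720e-01  1.82430780e+00  9.29846955e-05
  1.12290150e+00 -6.22107554e-01] [0.47896283 0.02155665 0.18150334] shift mm [-222.1 -141.4   -0. ]
```

View pics/crop3.png

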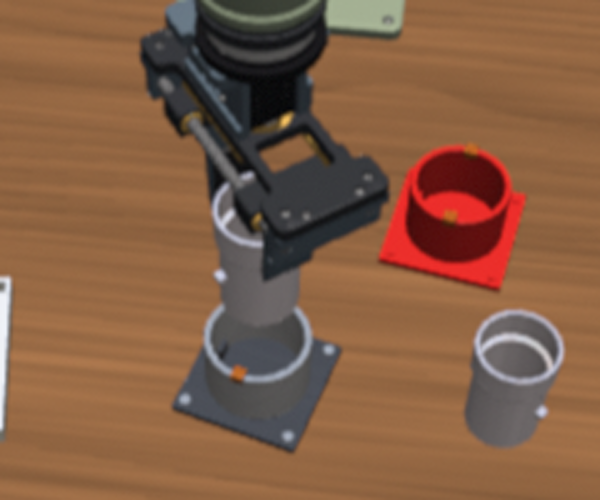

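The cup hangs upright in the gripper, clear of the pot with about 50 mm below it. The spare cup at crop (508,375) is undisturbed. I carry it to the tray.

```bash
python3 -m creep '-1 -5 -3.2 0 0;-1 -10 -6.4 0 0;-1 -15 -9.5 0 0;-1 -18 -11.5 0 0;-1 -18 -11.5 0 0;-1 -18 -11.5 0 0;-1 -18 -11.5 0 0;-1 -18 -11.5 0 0;-1 -18 -11.5 0 0;-1 -18 -11.5 0 0' && python3 -m creep '-1 -18 -11.5 0 0;-1 -16 -10 0 0;-1 -14 -9 0 0;-1 -10 -6.4 0 0;-1 -6 -3.8 0 0;-1 -2.1 -1.6 0 0;-1 0 0 0 0;-1 0 0 0 0;-1 0 0 0 0;-1 0 0 0 0'
python3 - <<'E'
from h import *
snap('scene','s4.png'); a=cv2.imread('pics/s4.png')[80:280,100:340]
cv2.imwrite('pics/crop4.png',cv2.resize(a,(600,500),interpolation=cv2.INTER_CUBIC)); o=bot.get_obs()
T=R.from_quat(o['tcp_rot']).as_matrix(); print(o['joints'],o['tcp_pos'],'shift mm',(T.T@(np.array([.499,-.241,.0705])-o['tcp_pos'])*1000).round(1))
E
```

```text
time: 9.33
tcp_pos: [0.4927, -0.1652, 0.1818]
tcp_rot: [0.448, 0.894, -0.0, -0.0]
ft_force: [0.8, -0.2, -0.9]
opening: 0.0609
gripper_force: 58.0
time: 10.17
tcp_pos: [0.4989, -0.2405, 0.182]
tcp_rot: [0.447, 0.895, 0.0, -0.0]
ft_force: [-0.0, -0.4, -1.3]
opening: 0.0615
gripper_force: 58.0
[-4.70205648e-01  3.08903750e-01  1.66399046e+00  2.53242289e-04
  1.16867536e+00 -1.11423437e+00] [ 0.49894682 -0.24058935  0.18204364] shift mm [ -0.4  -0.2 111.5]
```

View pics/crop4.png

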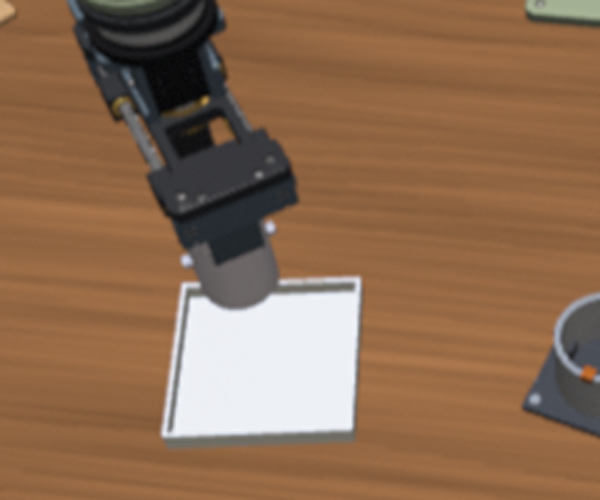

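The cup hangs over the tray; its bottom shows at crop (237,300), in line with the tray seen from behind. I lower it, slowing near the floor.

```bash
python3 -m creep '-1 0 0 5 0;-1 0 0 12 0;-1 0 0 15 0;-1 0 0 15 0;-1 0 0 15 0;-1 0 0 15 0;-1 0 0 12 0;-1 0 0 8 0;-1 0 0 4 0;-1 0 0 2 0' 30 && python3 -m creep '-1 0 0 1 0;-1 0 0 1 0;-1 0 0 0 0;-1 0 0 0 0;-1 0 0 0 0;-1 0 0 0 0;-1 0 0 0 0;-1 0 0 0 0;-1 0 0 0 0;-1 0 0 0 0'
```

```text
time: 11.05
tcp_pos: [0.4987, -0.241, 0.0783]
tcp_rot: [0.447, 0.894, 0.0, -0.0]
ft_force: [0.7, -0.6, -0.4]
opening: 0.0616
gripper_force: 30.0
time: 11.88
tcp_pos: [0.4989, -0.2413, 0.0769]
tcp_rot: [0.447, 0.894, 0.0, 0.0]
ft_force: [0.2, -0.0, -1.2]
opening: 0.0615
gripper_force: 30.0
```

```bash
python3 -m creep '-1 0 0 1 0;-1 0 0 1 0;-1 0 0 1 0;-1 0 0 1 0;-1 0 0 0.5 0;-1 0 0 0.5 0;-1 0 0 0 0;-1 0 0 0 0;-1 0 0 0 0;-1 0 0 0 0' 20 && python3 -m creep '-1 0 0 0.5 0;-1 0 0 0.5 0;-1 0 0 0.5 0;-1 0 0 0.5 0;-1 0 0 0 0;-1 0 0 0 0;-1 0 0 0 0;-1 0 0 0 0;-1 0 0 0 0;-1 0 0 0 0' 10
```

```text
time: 12.72
tcp_pos: [0.4989, -0.2413, 0.072]
tcp_rot: [0.447, 0.894, 0.0, 0.0]
ft_force: [1.0, 0.1, -0.2]
opening: 0.0617
gripper_force: 20.0
time: 13.55
tcp_pos: [0.4991, -0.2414, 0.0712]
tcp_rot: [0.447, 0.894, 0.0, 0.001]
ft_force: [-2.0, 0.8, 7.8]
opening: 0.062
gripper_force: 10.0
```

Upward force of 7.8 N at the expected height means the cup is standing on the floor. I release it and check before withdrawing.

```bash
python3 -m creep '-0.2 0 0 0 0;0.4 0 0 0 0;0.45 0 0 0 0;0.5 0 0 0 0;0.6 0 0 0 0;0.8 0 0 0 0;1 0 0 0 0;1 0 0 0 0;1 0 0 0 0;1 0 0 0 0' 5 && python3 -m creep '1 0 0 -2 0;1 0 0 -6 0;1 0 0 -10 0;1 0 0 -15 0;1 0 0 -18 0;1 0 0 -20 0;1 0 0 -20 0;1 0 0 -20 0;1 0 0 -20 0;1 0 0 -10 0'
python3 - <<'E'
from h import *
snap('scene','s5.png')
E
```

```text
time: 14.38
tcp_pos: [0.4989, -0.2412, 0.0699]
tcp_rot: [0.447, 0.894, 0.0, -0.0]
ft_force: [0.8, 0.6, -0.3]
opening: 0.0914
gripper_force: 0.0
time: 15.22
tcp_pos: [0.5, -0.2418, 0.2147]
tcp_rot: [0.447, 0.894, 0.0, 0.003]
ft_force: [0.4, 0.1, 0.2]
opening: 0.091
gripper_force: 0.0
```

View pics/s5.png

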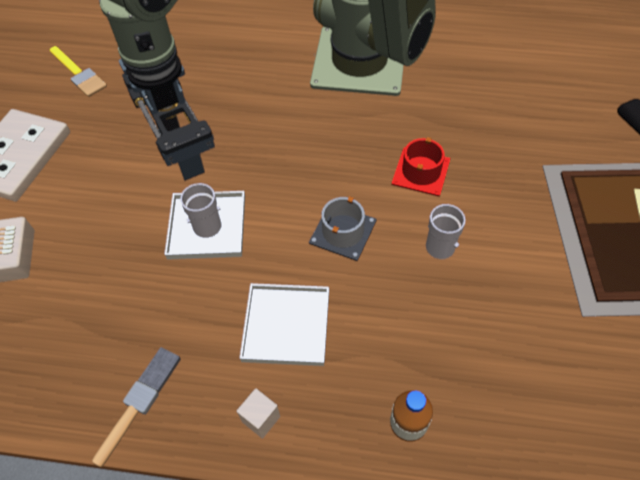

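The cup stands upright at (203,212), in the middle of the right-hand tray. The spare at (445,230) has not moved, and the gripper is clear.

```bash
python3 -m creep '1 0 0 0 0;1 0 0 0 0;1 0 0 0 0;1 0 0 0 0;1 0 0 0 0;1 0 0 0 0;1 0 0 0 0;1 0 0 0 0;1 0 0 0 0;1 0 0 0 0'; python3 -c "
from rig import bot
print(bot.hand_in())"
```

```text
time: 16.1
tcp_pos: [0.4989, -0.2413, 0.2109]
tcp_rot: [0.447, 0.894, 0.0, 0.0]
ft_force: [-0.1, 0.2, 0.1]
opening: 0.0916
gripper_force: 0.0
the job is handed in; nothing more can be done
None
```

The stuck cup was twisted about 38°, pulled clear of the pot and set upright in the middle of the right-hand tray; the spare cup was not disturbed, and I handed the job in at about 16 s (no verdict was returned).

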